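# Turn the medal over in its presentation case

## Task

The silver medal is lying rosette-side down in the open lid of its presentation case. Without ever touching the medal itself, swing the lid up and over, unhurriedly, until the medal slides to the hinge and tumbles into the base of the case with its rosette side up, then lay the lid fully open again so that the medal is on show. Leave everything else on the shelf where it stands.

Things in the scene. Friction and masses are not known exactly. Their poses are not given: they have to be found in the camera images.
- case: Base of the presentation case, a walnut box lined in blue that lies open like a book; it does not move. Origin on the shelf right under the hinge axis; axes as hinge. 110 mm (from the hinge along -x) by 130 mm (along y), 30 mm high; inner floor 9 mm above the shelf; walls 8 mm thick, 5 mm on the hinge side.
- hinge (a point): Middle of the hinge axis, 30 mm above the shelf. +z up, +y along the hinge, +x level from the hinge over the lid as it lies open (roughly away from the robot), -x over the base.
- lid (a joint): Lid angle, rad: 0 laid fully open, level, at its stop (start); 1.57 upright; 3.14 shut. Friction hinge: the lid stays at any angle it is left at; moving it takes 0.3 N m plus its weight of 220 g, 2 to 5 N at the free edge. Raised, the medal slides to the lid's hinge-side wall and stops there; it tips over into the base only past upright, at 1.70 to 1.85, so bring the lid to about 1.95.
- lid_edge (a point): On the lid: middle of the rim of its free-edge wall, 106 mm from the hinge axis. Axes as the hinge's at lid angle 0, turning with the lid. The lid is a tray 110 mm long (from the hinge), 130 mm wide, 17 mm deep outside; walls 8 mm thick (5 mm at the hinge) stand 11 mm above its lining. Lying open its rim is 30 mm, its underside 13 mm above the shelf. The free-edge wall can be pinched.
- medal: Silver octagonal medal, 46 mm across the flats (50 mm across the corners), 7 mm thick, about 110 g, slippery. Origin at its centre; +z comes out of the side with the raised rim and eight-petalled rosette, the other side is plain. It starts plain side up (+z down) flat in the lid's tray, nearer to the hinge, at least 26 mm from the free-edge wall.
- ebony_box: Bystander: round turned black box with a screw lid, 65 mm across, 66 mm high; origin under its middle.
- napkin_ring: Bystander: silver ring 46 mm across, 28 mm high, carrying the crystal ball; origin under its middle.
- crystal_center (a point): Bystander: centre of the crystal ball, 50 mm across, on the napkin ring (its top is 70 mm above the shelf).
- marble_stand: Bystander: wooden block 100 x 46 x 18 mm with two sulphide marbles; origin under its middle.
- marble_a: Bystander: clear marble with a white figure inside, 34 mm across, on the stand; origin at its centre.
- marble_b: Bystander: the second such marble; origin at its centre.
- tealight_cup: Bystander: sage ceramic cup 62 mm across, 42 mm high; origin under its middle.
- loupe: Bystander: folding brass magnifier, 12 mm high, 91 mm long, lying on the shelf on the robot's side of the case; origin under the middle of its lens.
Things that resemble listed ones, but are neither listed nor needed, are in the scene too. What is meant by the medal is not orange or yellow, and is the smaller of those in its own colour.

How it is judged:
By the outcome, as a careful person would: the job done as asked, in the order asked, and still so for the second after the job is handed in, with the robot touching nothing.
It also fails if it takes over 70 s, if anything falls off the work surface, if the arm or the gripper's body presses on something with over 40 N, if the wrist force passes 120 N, or if a joint passes its speed limit or range.

## Robot

A 6-joint arm with a two-finger parallel gripper is mounted at the origin on the work surface. World frame = base frame: x ahead of the robot, y to its left, z up, the work surface at z = 0. Lengths are in m, angles in rad, forces in N, time in s.
With the tool pointing down it reaches from about 0.3 to 0.875 m from the base axis. Payload 6.4 kg.
Tool frame: the origin (TCP) lies at the very end of the fingers, on their centre line; the grasp point (between the pads) lies 19 mm behind it; z points along the fingers, y is the line along which they close (so a half turn about z gives the same grasp; the last joint's range is limited). The gripper opens to 85 mm and grips with 20 to 120 N. Pads are 22 mm wide; open, the fingers measure 114 mm over their backs; the gripper's body (76 mm by 85 mm) begins 54 mm behind the grasp point. The pads swing forward as they close: fully open they stand 13 mm farther back than shut.
Start: joints at [1.14, 0.181, 1.607, -0, 1.354, -0.206], TCP at [0.128, 0.561, 0.231] pointing down, gripper open.
Joint ranges: [-2.99, 2.99], [-0.89, 2.07], [0.3, 2.58], [-1.14, 4.28], [0, 2.63], [-3.12, 3.12]. Speed limits (rad/s): [2.57, 2.57, 3.01, 3.14, 3.14, 3.14].

## Interface

Orientations are given as a unit quaternion [w, x, y, z].
In Python, from rig import telemetry, viewer, robot gives the robot as it stands. The module is installed in compiled form; this text tells all that it offers.
- The arm moves only by the tool jog_arm, never from a script. Its argument "rows" is one flat list of numbers, 5 for each row, row after row: the finger opening in m, from 0 to 0.0854, then the shift along the tool's x, y, z in m, then the turn about the tool's z in degrees. In form: [jaw, tx, ty, tz, twist, jaw, tx, ty, tz, twist, ...]. A call has 1 to 5 rows; each row is the pose to reach, as a shift and turn from the pose commanded when the call began, along the tool's axes at that moment; what a row does not reach only later rows make up. A row lasts 1/8 s, in which the tool goes at most 62.5 mm and 10.7 degrees, less where a joint would pass 70% of its speed; a pose out of reach is approached as far as the arm can. A call with a gripper value outside its range is refused whole. The fingers move at their own pace and stop on an object; "grip_force" is the grip in N (left out, the last holds). Time passes only in rows, so rows that repeat a pose let the fingers close. It gives the time, the measured TCP pose, the force, the opening and the grip force at its end, in the units of the state.
- telemetry.get_obs(): the state, without advancing time (a new reading comes with each control period).
- viewer.snapshot(name): name is "scene" or "top" or "wrist"; returns a dict with "color" (420x560x3 uint8, blue, green, red), "fov_y" (degrees; the focal length in pixels is half the picture's height over the tangent of half this angle, whatever the lens; pixels are square), "cx", "cy" (the principal point, pixels), "dist" ([k1, k2, p1, p2, k3] as OpenCV has them; the pictures are not rectified), "xyz" and "orientation" of the camera in the world. Camera axes: x right, y up, looking along -z (the intrinsics and any distortion apply to the point x, -y, -z); pixel columns grow to the right and rows downward; lengths in m; the calibration is good to about 2 mm. A picture is of the moment at which its call begins. There is no depth.
- robot.sign_off(): hands the job in; it is judged then, once.
The state is a dict: "clock": time; "joint_positions": joint angles; "dq": joint speeds; "joint_torque": joint torques, N m; "eef_pos": TCP position; "tcp_rot": TCP orientation; "contact_force": force on the tool from outside, world axes, zero at the start; "moment": the same for the moment, N m; "finger_gap": opening from 0.0 (shut) to 1.0 (fully open); "gripper_force": force on a finger pad.
Only numpy, scipy, OpenCV 4.12 (cv2) and the standard library are available. Lean on these libraries where they do the work, as an engineer would, in place of code of your own. Each camera call takes 0.05 s, during which the arm holds its last target. There are 200 camera calls.

## Working session

There is one attempt and no reset: what is moved stays moved. The work goes in short steps, Python scripts to look and compute and a tool call to move; the robot and the scene stay as the last step left them, time stands still between calls to the robot, and variables do not carry over. Pictures are saved under pics/ and viewed, at most 11 in all, crops included, and the job is handed in when it is done.

Besides the shell and the picture viewer there is one more tool, called after "Emit:" as name(argument=value, ...), one argument or row to a line, values as JSON. jog_arm: Moves the arm, as the interface text tells. Its arguments: {"type":"object","properties":{"rows":{"type":"array","items":{"type":"number"}},"grip_force":{"type":"number"}},"required":["rows"]}

```bash
mkdir -p pics; cat > h.py <<'E'
import numpy as np, cv2
from scipy.spatial.transform import Rotation as R
from rig import telemetry, viewer, robot
def rot(q): return R.from_quat([q[1],q[2],q[3],q[0]]).as_matrix()
def snap(n,f=None):
    s=viewer.snapshot(n)
    if f: cv2.imwrite('pics/'+f,s['color'])
    return s
def K(s):
    f=s['color'].shape[0]/2/np.tan(np.radians(s['fov_y'])/2)
    return np.array([[f,0,s['cx']],[0,f,s['cy']],[0,0,1.]])
def ray(s,px):
    u=cv2.undistortPoints(np.array(px,float).reshape(-1,1,2),K(s),np.array(s['dist'],float)).reshape(-1,2)
    d=np.c_[u[:,0],-u[:,1],-np.ones(len(u))]@rot(s['orientation']).T
    return np.array(s['xyz']),d
def plane(s,px,z):
    o,d=ray(s,px); return o+d*((z-o[2])/d[:,2])[:,None]
def proj(s,P):
    p=(np.atleast_2d(P)-np.array(s['xyz']))@rot(s['orientation'])
    p=p*[1,-1,-1]
    return cv2.projectPoints(p,np.zeros(3),np.zeros(3),K(s),np.array(s['dist'],float))[0].reshape(-1,2)
E
python3 - <<'E'
from h import *
import pickle
a=snap('scene'); b=snap('top'); pickle.dump((a,b),open('s.pkl','wb'))
for s in(a,b): print(s['xyz'],s['orientation'],s['fov_y'],s['dist'])
cv2.imwrite('pics/a.png',a['color']);cv2.imwrite('pics/b.png',b['color'])
print(telemetry.get_obs())
E
```

```text
[0.9515082  0.41761323 0.50640213] [0.37771565 0.17589471 0.38975482 0.82126921] 53.178929769903206 [-0.02055808  0.          0.          0.          0.        ]
[0.4421445  0.03041317 0.87004428] [-0.69870795 -0.04659382  0.04552165  0.71243525] 48.320530579173614 [-0.16251806  0.          0.          0.          0.        ]
{'clock': 0.1, 'joint_positions': array([ 1.13968095e+00,  1.81466878e-01,  1.60790887e+00, -1.36344077e-06,
        1.35378704e+00, -2.06331783e-01]), 'dq': array([-0.00039322, -0.0013385 , -0.00350726, -0.00069699,  0.00071351,
       -0.00050701]), 'joint_torque': array([ 1.08758127e-05, -4.45883632e+01, -3.52236307e+01, -2.76191950e-04,
        4.30278407e-03, -5.52217386e-05]), 'eef_pos': array([0.12795566, 0.56007674, 0.23047375]), 'tcp_rot': array([-2.45372582e-04,  1.12155143e-01,  9.93690398e-01, -7.45737365e-04]), 'contact_force': array([-0.13787183,  0.20105779, -0.46285129]), 'moment': array([-0.04303569, -0.02724138,  0.00799754]), 'gripper_force': 0.0, 'finger_gap': 1.0027051439339356}
```

View pics/a.png

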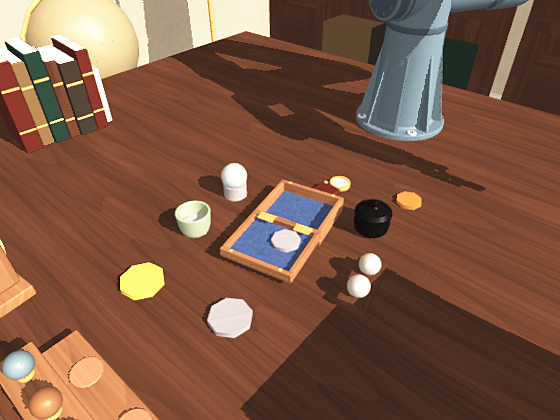

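View pics/b.png

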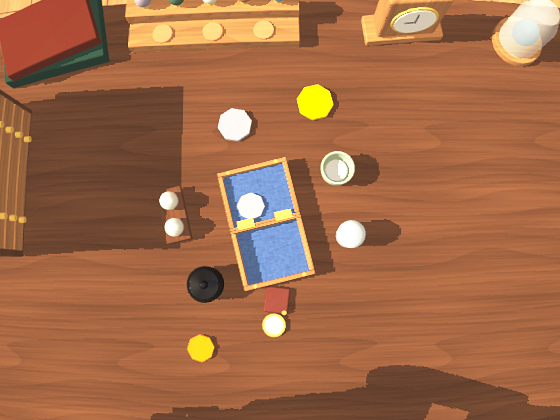

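The candidates for the medal in the top view are:
- Silver octagon in the lid, (251,206).
- Larger silver octagon on the shelf, (235,124).
- Yellow octagon, (315,102).
- Orange octagon, (201,348).

I choose (251,206): it is silver, the smaller of the two silver ones, and lies in the lid. I'll check it in a close crop.

```bash
python3 - <<'E'
from h import *
import pickle
a,b=pickle.load(open('s.pkl','rb'))
im=b['color']; h=cv2.cvtColor(im,cv2.COLOR_BGR2HSV)
for p in[(240,262),(260,163),(222,200),(305,250),(200,230),(330,250),(270,190)]: print(p,h[p[1],p[0]])
blue=cv2.inRange(h,(100,80,60),(130,255,255))
wood=cv2.inRange(h,(5,100,165),(25,255,255))
m=blue|wood; roi=np.zeros_like(m); roi[145:300,205:325]=255; m&=roi
m=cv2.morphologyEx(m,cv2.MORPH_CLOSE,np.ones((5,5),np.uint8)); m=cv2.morphologyEx(m,cv2.MORPH_OPEN,np.ones((3,3),np.uint8))
c=max(cv2.findContours(m,0,cv2.CHAIN_APPROX_NONE)[0],key=cv2.contourArea)
P=plane(b,c.reshape(-1,2),.03)[:,:2]
r=cv2.minAreaRect((P*1000).astype(np.float32)); print(r)
print(cv2.boxPoints(r))
# silver
def cen(px,z): print(px,plane(b,[px],z)[0].round(4))
for n,px,z in[('medal',(251,206),.026),('cup',(337,168),.042),('ball',(351,234),.045),('box',(205,284),.066),('mA',(169,200),.035),('mB',(174,227),.035),('loupe',(274,325),.012),('bigsil',(235,124),.01)]:
    print(n,end=' ');cen(px,z)
cv2.drawContours(im,[c],-1,(0,255,0),1)
cb=cv2.resize(im[145:305,205:325],None,fx=3.5,fy=3.5,interpolation=cv2.INTER_CUBIC)
ca=cv2.resize(a['color'][170:290,210:350],None,fx=2.6,fy=2.6,interpolation=cv2.INTER_CUBIC)
H=max(len(cb),len(ca)); pad=lambda x:cv2.copyMakeBorder(x,0,H-len(x),0,0,0)
cv2.imwrite('pics/c.png',np.hstack([pad(cb),pad(ca)]))
E
```

```text
(240, 262) [ 22 133 255]
(260, 163) [ 18 142 255]
(222, 200) [ 11 163 196]
(305, 250) [ 23 138 255]
(200, 230) [ 12 143 114]
(330, 250) [ 11 157 172]
(270, 190) [109 108 221]
((529.2473754882812, 62.57921600341797), (220.57656860351562, 280.79754638671875), 88.68999481201172)
[[386.36392 -44.47046]
 [667.088   -50.89003]
 [672.13086 169.62889]
 [391.40674 176.04846]]
medal (251, 206) [0.5567 0.0854 0.026 ]
cup (337, 168) [ 0.6209 -0.0719  0.042 ]
ball (351, 234) [ 0.5006 -0.0922  0.045 ]
box (205, 284) [0.4182 0.1634 0.066 ]
mA (169, 200) [0.5695 0.2345 0.035 ]
mB (174, 227) [0.52   0.2247 0.035 ]
loupe (274, 325) [0.3407 0.0476 0.012 ]
bigsil (235, 124) [0.7176 0.1156 0.01  ]
```

View pics/c.png

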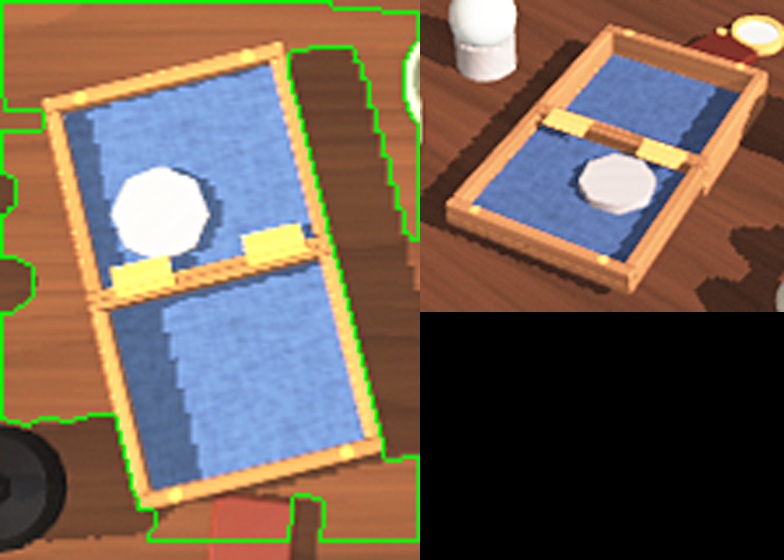

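The crop shows a plain-faced silver octagon inside the lid, next to the hinge (top view about (251,206)); the choice is confirmed. The case's rim corners in the top view are about (217.6,174.7), (285.3,157.9), (314.4,274.1) and (247,290.7).

```bash
cat >> h.py <<'E'
def T(): # case frame -> world
    d=np.load('case.npy'); return d[:2],d[2]
def w(x,y,z):
    o,t=T(); c,s=np.cos(t),np.sin(t); return np.array([o[0]+c*x-s*y,o[1]+s*x+c*y,z])
def tool(P):
    "shift in tool axes to bring TCP to world P"
    o=telemetry.get_obs(); return rot(o['tcp_rot']).T@(np.array(P)-o['eef_pos'])
E
python3 - <<'E'
from h import *
import pickle
a,b=pickle.load(open('s.pkl','rb'))
px=np.array([(44,104),(281,45),(383,452),(147,510)])/3.5-.35+[205,145]
C=plane(b,px,.03)[:,:2]; print(C.round(4))
L=np.array([(110,65),(110,-65),(-110,-65),(-110,65)])/1000
u,v=C-C.mean(0),L-L.mean(0)
t=np.arctan2((v[:,0]*u[:,1]-v[:,1]*u[:,0]).sum(),(u*v).sum())
np.save('case.npy',[*C.mean(0),t]); print(C.mean(0),np.degrees(t))
print('fit',[(w(*l,.03)[:2]).round(4) for l in L])
print('scene proj',proj(a,[w(*l,.03) for l in L]).round(0))
# medal in case frame
o,_=T(); d=np.array([.5567,.0854])-o; c,s=np.cos(t),np.sin(t); print('medal',c*d[0]+s*d[1],-s*d[0]+c*d[1])
R0=rot(telemetry.get_obs()['tcp_rot']); print('tool x yaw',np.degrees(np.arctan2(R0[1,0],R0[0,0])),'y yaw',np.degrees(np.arctan2(R0[1,1],R0[0,1])))
print(R0.round(3), w(.086,-.061,.15), tool(w(.086,-.061,.15)))
E
```

```text
[[ 0.6159  0.1466]
 [ 0.6449  0.0218]
 [ 0.432  -0.0259]
 [ 0.4048  0.0948]]
[0.52441046 0.05931677] 13.118557289700805
fit [array([0.6168, 0.1476]), array([0.6463, 0.021 ]), array([ 0.432, -0.029]), array([0.4025, 0.0977])]
scene proj [[291. 274.]
 [219. 246.]
 [282. 177.]
 [343. 196.]]
medal 0.03736688794374235 0.01807387294688724
tool x yaw 167.12085170202928 y yaw 77.12087991710094
[[-0.975  0.223 -0.001]
 [ 0.223  0.975 -0.001]
 [ 0.    -0.002 -1.   ]] [0.62201105 0.01942786 0.15      ] [-0.60216001 -0.4168009   0.0809216 ]
```

Emit:
jog_arm(
  rows=[0.04,-0.04,-0.028,0,0,0.04,-0.08,-0.056,0,0,0.04,-0.12,-0.084,0,0,0.04,-0.16,-0.112,0,0,0.04,-0.2,-0.139,0,0],
  grip_force=40,
)

```text
clock: 0.72
eef_pos: [0.2927, 0.3791, 0.231]
tcp_rot: [-0.0, 0.112, 0.994, -0.0]
contact_force: [0.8, 0.4, -0.7]
finger_gap: 0.472
gripper_force: 0.0
```

Emit:
jog_arm(
  rows=[0.04,-0.04,-0.028,0,0,0.04,-0.08,-0.056,0,0,0.04,-0.12,-0.084,0,0,0.04,-0.16,-0.112,0,0,0.04,-0.2,-0.139,0,0],
)

```text
clock: 1.35
eef_pos: [0.4568, 0.199, 0.231]
tcp_rot: [-0.0, 0.112, 0.994, -0.0]
contact_force: [1.0, 0.2, 0.3]
finger_gap: 0.468
gripper_force: 0.0
```

Emit:
jog_arm(
  rows=[0.04,-0.04,-0.028,0,-5,0.04,-0.08,-0.056,0,-10,0.04,-0.12,-0.084,0,-15,0.04,-0.16,-0.112,0,-21,0.04,-0.2,-0.139,0,-26],
)

```text
clock: 1.98
eef_pos: [0.6208, 0.019, 0.2308]
tcp_rot: [-0.0, -0.116, 0.993, 0.0]
contact_force: [-0.0, 0.3, -0.4]
finger_gap: 0.47
gripper_force: 0.0
```

Emit:
jog_arm(
  rows=[0.04,0,0,0,0,0.04,0,0,0,0],
)

```text
clock: 2.22
eef_pos: [0.6194, 0.0205, 0.2305]
tcp_rot: [-0.001, -0.114, 0.994, 0.0]
contact_force: [0.1, 0.7, -0.7]
finger_gap: 0.463
gripper_force: 0.0
```

```bash
python3 - <<'E'
from h import *
o=telemetry.get_obs(); R0=rot(o['tcp_rot']); print(o['clock'],o['eef_pos'],o['finger_gap'],'y yaw',np.degrees(np.arctan2(R0[1,1],R0[0,1])),R0.round(3))
print(tool(w(.086,-.061,.06)))
s=snap('wrist','d.png'); import pickle; pickle.dump(s,open('w.pkl','wb'))
print(s['xyz'],proj(s,[w(.11,.065,.03),w(.11,-.065,.03),w(0,-.065,.03),w(0,.065,.03)]).round(0))
E
```

```text
2.225 [0.61942939 0.02052854 0.23048719] 0.4627090562731694 y yaw 103.05801087583332 [[-0.974 -0.226 -0.002]
 [-0.226  0.974  0.001]
 [ 0.002  0.001 -1.   ]]
[-0.00254072 -0.00182295  0.17048161]
[0.55418425 0.00529461 0.37318409] [[389. 204.]
 [270. 205.]
 [269.  98.]
 [398.  99.]]
```

View pics/d.png

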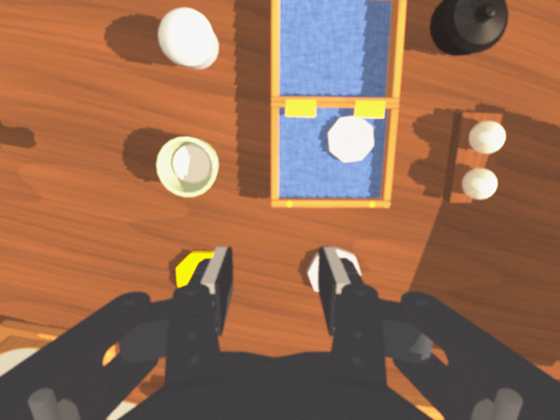

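The wrist view shows the lid rim corners at (390,207), (271,206), (271,100) and (398,102). They are about 2 px (2 mm) farther from the robot than predicted. The medal, at (351,139), is well clear of the right-hand (-y) wall that I'll pinch.

Emit:
jog_arm(
  rows=[0.04,-0.0045,-0.001,0.04,0,0.04,-0.0045,-0.001,0.08,0,0.04,-0.0045,-0.001,0.12,0,0.04,-0.0045,-0.001,0.15,0,0.04,-0.0045,-0.001,0.17,0],
)

```text
clock: 2.9
eef_pos: [0.6234, 0.0217, 0.0599]
tcp_rot: [-0.001, -0.115, 0.993, 0.0]
contact_force: [0.2, 0.3, -0.4]
finger_gap: 0.466
gripper_force: 0.0
```

Emit:
jog_arm(
  rows=[0.04,0,0,0.01,0,0.04,0,0,0.02,0,0.04,0,0,0.03,0,0.04,0,0,0.036,0,0.04,0,0,0.036,0],
)

```text
clock: 3.52
eef_pos: [0.6245, 0.0203, 0.0249]
tcp_rot: [-0.0, -0.114, 0.993, 0.0]
contact_force: [0.3, 0.3, -0.4]
finger_gap: 0.469
gripper_force: 0.0
```

```bash
python3 - <<'E'
from h import *
d=np.load('case.npy'); o=w(.002,.001,0); d[:2]=o[:2]; np.save('case.npy',d)
print(telemetry.get_obs()['eef_pos'],tool(w(.086,-.061,.0235)))
a=snap('scene')['color'][150:300,190:370]; 
cv2.imwrite('pics/e.png',cv2.resize(a,None,fx=4,fy=4,interpolation=cv2.INTER_CUBIC))
E
```

```text
[0.62448135 0.02031562 0.02490981] [0.00060649 0.00069569 0.00141036]
```

View pics/e.png

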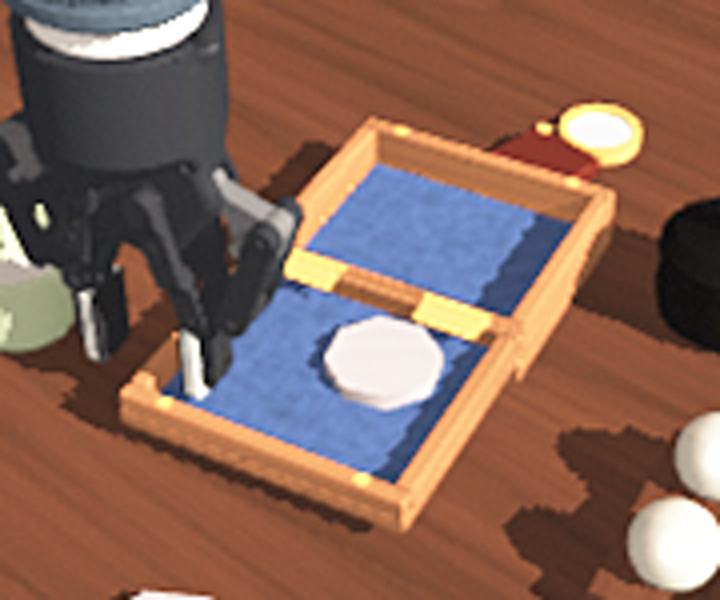

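The fingers straddle the -y wall near the free edge (crop about (100,350) and (195,390)), well away from the medal at (385,365). I'll close.

Emit:
jog_arm(
  rows=[0,0,0,0,0,0,0,0,0,0,0,0,0,0,0,0,0,0,0,0,0,0,0,0,0],
  grip_force=40,
)

```text
clock: 4.2
eef_pos: [0.6249, 0.021, 0.0258]
tcp_rot: [0.0, -0.114, 0.993, 0.0]
contact_force: [-1.4, 6.2, 5.9]
finger_gap: 0.072
gripper_force: 40.1
```

```bash
python3 - <<'E'
import numpy as np
# pinch point in lid frame relative to hinge: (.086, -.003); shift along case x,z
for th in range(0,41,4):
    t=np.radians(th); p=np.array([.086*np.cos(t)+.003*np.sin(t),.086*np.sin(t)-.003*np.cos(t)])
    print(th,((p-[.086,-.003])*1000).round(1))
E
```

```text
0 [0. 0.]
4 [-0.  6.]
8 [-0.4 12. ]
12 [-1.3 17.9]
16 [-2.5 23.8]
20 [-4.2 29.6]
24 [-6.2 35.2]
28 [-8.7 40.7]
32 [-11.5  46. ]
36 [-14.7  51.1]
40 [-18.2  56. ]
```

Emit:
jog_arm(
  rows=[0,0,0,-0.004,0,0,0,0,-0.008,0,0,0.0004,0,-0.012,0,0,0.001,0,-0.016,0,0,0.0017,0,-0.02,0],
)

```text
clock: 4.82
eef_pos: [0.621, 0.0201, 0.0442]
tcp_rot: [-0.002, -0.114, 0.993, 0.0]
contact_force: [-4.9, 3.3, -9.2]
finger_gap: 0.069
gripper_force: 38.8
```

```bash
python3 - <<'E'
from h import *
o=telemetry.get_obs();print(o['eef_pos'],o['contact_force'],o['moment'],o['finger_gap'])
a=snap('scene')['color'][130:300,180:380]; 
cv2.imwrite('pics/f.png',cv2.resize(a,None,fx=3,fy=3,interpolation=cv2.INTER_CUBIC))
E
```

```text
[0.62102272 0.0201305  0.04419416] [-4.90224569  3.33939177 -9.20059399] [ 0.62712855  0.7885667  -0.00824118] 0.0687632315715876
```

View pics/f.png

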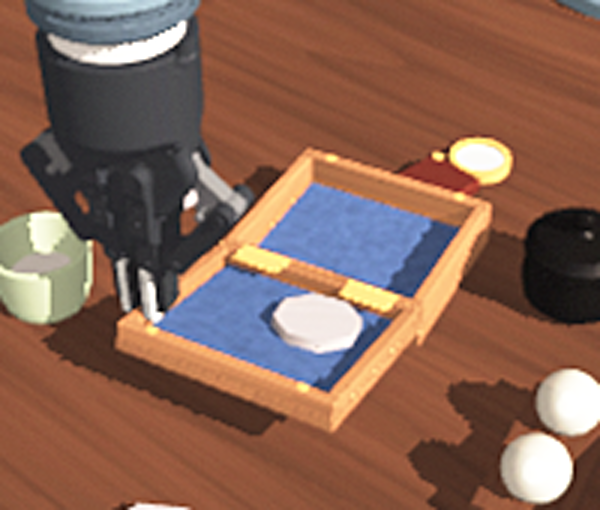

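The lid has come up about 13° with the pinch holding at crop (140,300), and the medal is still flat at (318,322). I'll continue.

Emit:
jog_arm(
  rows=[0,0.001,0,-0.005,0,0,0.002,0,-0.01,0,0,0.004,0,-0.015,0,0,0.006,0,-0.02,0,0,0.009,0,-0.025,0],
)

```text
clock: 5.5
eef_pos: [0.6127, 0.0182, 0.0697]
tcp_rot: [-0.002, -0.114, 0.993, 0.0]
contact_force: [-3.3, 4.5, -8.2]
finger_gap: 0.065
gripper_force: 38.8
```

Emit:
jog_arm(
  rows=[0,0.003,0,-0.004,0,0,0.006,0,-0.008,0,0,0.006,0,-0.008,0],
)

```text
clock: 5.88
eef_pos: [0.6076, 0.0169, 0.0787]
tcp_rot: [-0.001, -0.114, 0.993, 0.0]
contact_force: [-4.0, 4.5, -3.6]
finger_gap: 0.053
gripper_force: 39.5
```

```bash
python3 - <<'E'
from h import *
o=telemetry.get_obs();print(o['eef_pos'],o['contact_force'],o['moment'],o['finger_gap'])
s=snap('scene');a=s['color'][110:300,180:380]; 
cv2.imwrite('pics/g.png',cv2.resize(a,None,fx=3,fy=3,interpolation=cv2.INTER_CUBIC))
for th in range(20,51,5):
    t=np.radians(th); p=proj(s,w(.11*np.cos(t),.065,.03+.11*np.sin(t)))[0]; print(th,((p-[180,110])*3).round())
E
```

```text
[0.60755294 0.01693521 0.07868852] [-4.01610253  4.54968461 -3.5678984 ] [0.83038986 0.68534677 0.04224612] 0.053171601719064605
20 [340. 434.]
25 [343. 417.]
30 [348. 398.]
35 [353. 379.]
40 [358. 361.]
45 [364. 342.]
50 [371. 323.]
```

View pics/g.png

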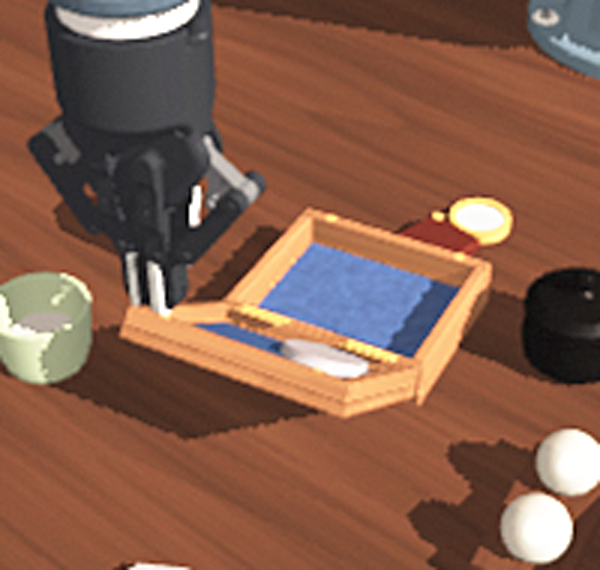

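The lid is now at about 31° (rim corner at crop (345,395)) and the medal is near the hinge at (325,357). I'll release and go up, then push from behind with closed fingers.

Emit:
jog_arm(
  rows=[0.035,0,0,0,0,0.035,0,0,0,0,0.035,0,0,-0.02,0,0.035,0,0,-0.06,0,0.035,0,0,-0.09,0],
)

```text
clock: 6.55
eef_pos: [0.6097, 0.0161, 0.1721]
tcp_rot: [0.002, -0.114, 0.993, -0.001]
contact_force: [0.0, -0.9, -0.1]
finger_gap: 0.409
gripper_force: 0.0
```

```bash
python3 - <<'E'
from h import *
o=telemetry.get_obs();print(o['eef_pos'],o['contact_force'],o['finger_gap'])
print(tool(w(.16,0,.17)),tool(w(.16,0,.055)))
t0=np.radians(31)
for th in range(30,116,5):
    t=np.radians(th); x=.11*np.cos(t)+.017*np.sin(t); z=.03+.11*np.sin(t)-.017*np.cos(t); print(th,round(x,4),round(z,4))
E
```

```text
[0.60972678 0.01605082 0.17210659] [ 0.02266207 -0.88598124 -0.13074839] 0.4094500858160135
[-0.08871076  0.06252131  0.00230493] [-0.08830606  0.06273075  0.11730403]
30 0.1038 0.0703
35 0.0999 0.0792
40 0.0952 0.0877
45 0.0898 0.0958
50 0.0837 0.1033
55 0.077 0.1104
60 0.0697 0.1168
65 0.0619 0.1225
70 0.0536 0.1276
75 0.0449 0.1319
80 0.0358 0.1354
85 0.0265 0.1381
90 0.017 0.14
95 0.0073 0.1411
100 -0.0024 0.1413
105 -0.012 0.1407
110 -0.0216 0.1392
115 -0.0311 0.1369
```

Emit:
jog_arm(
  rows=[0,-0.03,0.02,0,0,0,-0.06,0.042,0,0,0,-0.088,0.062,0,0,0,-0.088,0.062,0.03,0,0,-0.088,0.062,0.06,0],
)

```text
clock: 7.18
eef_pos: [0.6817, 0.0972, 0.1102]
tcp_rot: [0.002, -0.115, 0.993, -0.0]
contact_force: [-0.4, -0.4, -1.0]
finger_gap: -0.004
gripper_force: 0.0
```

Emit:
jog_arm(
  rows=[0,0,0,0.03,0,0,0,0,0.055,0,0,0.01,0,0.055,0,0,0.02,0,0.055,0,0,0.03,0,0.055,0],
)

```text
clock: 7.8
eef_pos: [0.6514, 0.0898, 0.0555]
tcp_rot: [0.002, -0.114, 0.993, -0.0]
contact_force: [-0.3, -0.1, 0.5]
finger_gap: 0.006
gripper_force: 0.0
```

```bash
cat >> h.py <<'E'
def cpos():
    o=telemetry.get_obs(); p,t=T(); d=o['eef_pos'][:2]-p; c,s=np.cos(t),np.sin(t)
    return np.array([c*d[0]+s*d[1],-s*d[0]+c*d[1],o['eef_pos'][2]]).round(4)
E
python3 - <<'E'
from h import *
o=telemetry.get_obs();print(cpos(),o['contact_force'],o['finger_gap'])
E
```

```text
[ 1.286e-01 -1.000e-04  5.550e-02] [-0.31841399 -0.06378491  0.47191184] 0.005842861232282416
```

Emit:
jog_arm(
  rows=[0,0.005,0,0,0,0,0.01,0,0,0,0,0.015,0,-0.002,0,0,0.02,0,-0.006,0,0,0.025,0,-0.014,0],
)

```text
clock: 8.43
eef_pos: [0.6279, 0.0847, 0.0681]
tcp_rot: [0.002, -0.114, 0.993, 0.0]
contact_force: [4.7, 2.0, -1.4]
finger_gap: 0.004
gripper_force: 2.5
```

```bash
python3 - <<'E'
from h import *
o=telemetry.get_obs();print(cpos(),o['contact_force'],o['finger_gap'])
s=snap('scene');a=s['color'][90:300,180:380]; 
cv2.imwrite('pics/i.png',cv2.resize(a,None,fx=2.8,fy=2.8,interpolation=cv2.INTER_CUBIC))
E
```

```text
[0.1046 0.0003 0.0681] [ 4.68141476  1.99828932 -1.35367734] 0.00449758990009416
```

View pics/i.png

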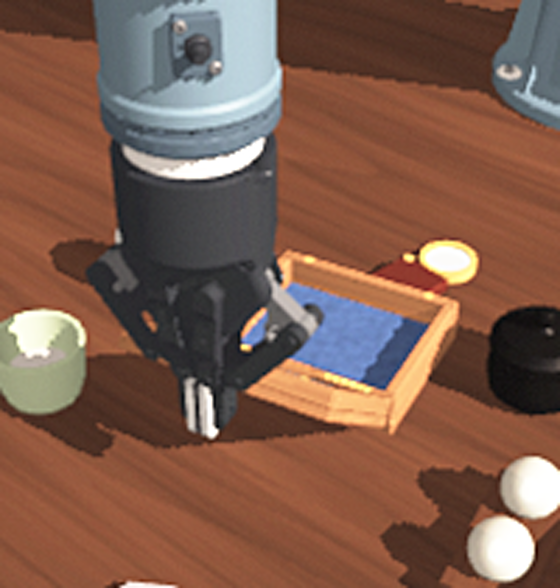

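The lid is at about 40° and following at 5 N, with the fingers at crop (205,410). I'll continue along the arc.

Emit:
jog_arm(
  rows=[0,0.002,0,-0.002,0,0,0.004,0,-0.004,0,0,0.006,0,-0.005,0,0,0.008,0,-0.007,0,0,0.01,0,-0.008,0],
)

```text
clock: 9.1
eef_pos: [0.6209, 0.0829, 0.0779]
tcp_rot: [0.005, -0.114, 0.993, 0.0]
contact_force: [11.7, 4.6, 4.4]
finger_gap: 0.003
gripper_force: 5.7
```

Emit:
jog_arm(
  rows=[0,0.003,0,-0.003,0,0,0.006,0,-0.005,0,0,0.008,0,-0.008,0,0,0.011,0,-0.01,0,0,0.014,0,-0.013,0],
)

```text
clock: 9.72
eef_pos: [0.608, 0.0799, 0.0918]
tcp_rot: [0.006, -0.114, 0.993, 0.0]
contact_force: [9.2, 6.0, 6.7]
finger_gap: -0.0
gripper_force: 5.3
```

Emit:
jog_arm(
  rows=[0,0.003,0,-0.002,0,0,0.006,0,-0.004,0,0,0.01,0,-0.006,0,0,0.013,0,-0.008,0,0,0.016,0,-0.01,0],
)

```text
clock: 10.35
eef_pos: [0.5911, 0.0754, 0.101]
tcp_rot: [0.004, -0.114, 0.993, -0.0]
contact_force: [6.8, 2.3, 6.3]
finger_gap: 0.0
gripper_force: 3.7
```

Emit:
jog_arm(
  rows=[0,0.003,0,-0.002,0,0,0.007,0,-0.004,0,0,0.01,0,-0.006,0,0,0.014,0,-0.007,0,0,0.018,0,-0.008,0],
)

```text
clock: 10.98
eef_pos: [0.5719, 0.0711, 0.1078]
tcp_rot: [0.002, -0.114, 0.993, -0.0]
contact_force: [4.2, 1.7, 2.9]
finger_gap: 0.002
gripper_force: 2.4
```

```bash
python3 - <<'E'
from h import *
o=telemetry.get_obs();print(cpos(),o['contact_force'],o['finger_gap'])
s=snap('scene');a=s['color'][70:300,160:400]; 
cv2.imwrite('pics/j.png',cv2.resize(a,None,fx=2.5,fy=2.5,interpolation=cv2.INTER_CUBIC))
E
```

```text
[ 0.047  -0.0003  0.1078] [4.24964993 1.71829648 2.8974508 ] 0.0016426684575911248
```

View pics/j.png

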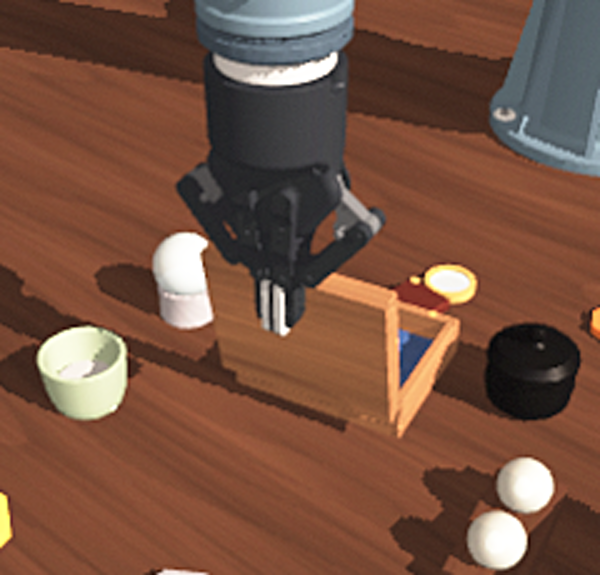

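The lid is at about 80°, with the fingers in the middle of its underside at crop (275,310). I'll push on slowly past upright to about 1.95 rad.

Emit:
jog_arm(
  rows=[0,0.002,0,0,0,0,0.005,0,-0.001,0,0,0.007,0,-0.001,0,0,0.01,0,-0.001,0,0,0.012,0,-0.002,0],
)

```text
clock: 11.65
eef_pos: [0.5574, 0.0685, 0.1077]
tcp_rot: [-0.001, -0.114, 0.993, 0.0]
contact_force: [2.8, 0.6, -1.3]
finger_gap: 0.001
gripper_force: 1.5
```

Emit:
jog_arm(
  rows=[0,0.002,0,0,0,0,0.004,0,0,0,0,0.006,0,0,0,0,0.008,0,0,0,0,0.01,0,0,0],
)

```text
clock: 12.28
eef_pos: [0.549, 0.0663, 0.1087]
tcp_rot: [0.001, -0.114, 0.993, -0.0]
contact_force: [4.2, 2.1, 4.1]
finger_gap: 0.0
gripper_force: 2.4
```

Emit:
jog_arm(
  rows=[0,0.002,0,0,0,0,0.004,0,0,0,0,0.006,0,0,0,0,0.008,0,0,0,0,0.01,0,0,0],
)

```text
clock: 12.9
eef_pos: [0.5387, 0.0639, 0.1083]
tcp_rot: [-0.0, -0.114, 0.993, -0.0]
contact_force: [3.9, 0.3, 4.1]
finger_gap: -0.0
gripper_force: 2.3
```

Emit:
jog_arm(
  rows=[0,0.002,0,0,0,0,0.004,0,0,0,0,0.006,0,0,0,0,0.008,0,0,0,0,0.01,0,0,0],
)

```text
clock: 13.52
eef_pos: [0.5287, 0.0616, 0.108]
tcp_rot: [-0.0, -0.114, 0.993, 0.0]
contact_force: [3.5, 0.3, 1.1]
finger_gap: 0.003
gripper_force: 1.8
```

Emit:
jog_arm(
  rows=[0,0.002,0,0,0,0,0.004,0,0,0,0,0.006,0,0,0,0,0.008,0,0,0,0,0.008,0,0,0],
)

```text
clock: 14.15
eef_pos: [0.5208, 0.06, 0.1081]
tcp_rot: [-0.0, -0.114, 0.993, 0.0]
contact_force: [1.7, 0.0, -0.4]
finger_gap: 0.001
gripper_force: 0.9
```

```bash
python3 - <<'E'
from h import *
o=telemetry.get_obs();print(cpos(),o['contact_force'],o['finger_gap'])
s=snap('scene');a=s['color'][50:290,170:390]; b=snap('top')['color'][140:300,190:320]
c=np.hstack([cv2.resize(a,None,fx=2.0,fy=2.0,interpolation=cv2.INTER_CUBIC),cv2.resize(b,(340,480))[:480] if 0 else cv2.resize(b,(340,480),interpolation=cv2.INTER_CUBIC)])
cv2.imwrite('pics/k.png',c)
E
```

```text
[-0.0053  0.0005  0.1081] [ 1.67749073  0.02922457 -0.41501549] 0.0010486805973381422
```

View pics/k.png

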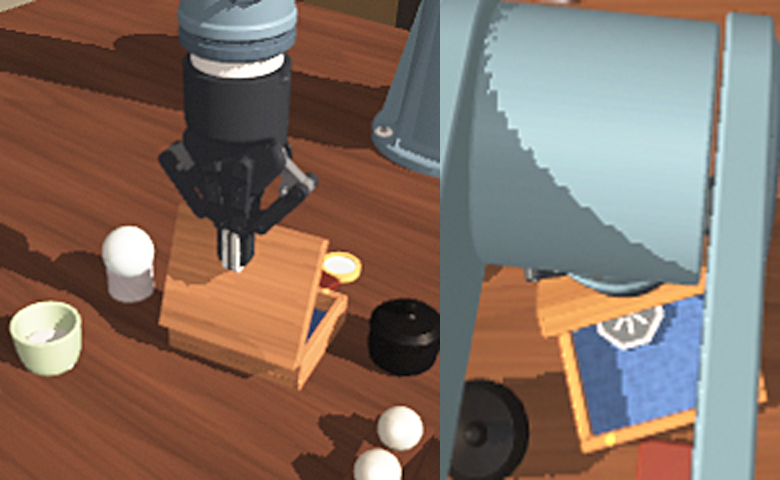

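The top view shows the medal in the base with its eight-petalled rosette facing up, crop (630,320). The lid is at about 115°. I'll move over to the robot side and lay the lid back open.

Emit:
jog_arm(
  rows=[0,-0.01,0,0,0,0,-0.02,0,-0.01,0,0,-0.02,0,-0.04,0,0,-0.02,0,-0.08,0,0,-0.02,0,-0.115,0],
)

```text
clock: 14.88
eef_pos: [0.5415, 0.0646, 0.2254]
tcp_rot: [0.0, -0.114, 0.993, -0.0]
contact_force: [-0.3, -0.9, 0.2]
finger_gap: 0.003
gripper_force: 0.0
```

Emit:
jog_arm(
  rows=[0,0.03,0,0,0,0,0.06,0,0,0,0,0.085,0,0,0,0,0.105,0,0,0,0,0.105,0,0.01,0],
)

```text
clock: 15.5
eef_pos: [0.4391, 0.0404, 0.2145]
tcp_rot: [0.001, -0.114, 0.993, -0.0]
contact_force: [0.6, 0.1, 0.5]
finger_gap: -0.002
gripper_force: 0.0
```

Emit:
jog_arm(
  rows=[0,0,0,0.03,0,0,0,0,0.06,0,0,0,0,0.09,0,0,0,0,0.11,0,0,0,0,0.11,0],
)

```text
clock: 16.12
eef_pos: [0.4378, 0.041, 0.1016]
tcp_rot: [-0.002, -0.114, 0.993, 0.001]
contact_force: [0.4, -0.3, 0.9]
finger_gap: 0.003
gripper_force: 0.0
```

```bash
python3 - <<'E'
from h import *
o=telemetry.get_obs();print(cpos(),o['contact_force'],o['finger_gap'])
E
```

```text
[-0.0905  0.0008  0.1016] [ 0.36485302 -0.3178049   0.9127262 ] 0.0032920624966523266
```

Emit:
jog_arm(
  rows=[0,-0.01,0,0,0,0,-0.02,0,0,0,0,-0.03,0,0,0,0,-0.038,0,0,0,0,-0.045,0,0,0],
)

```text
clock: 16.75
eef_pos: [0.4822, 0.0509, 0.1032]
tcp_rot: [-0.001, -0.114, 0.993, 0.0]
contact_force: [-4.7, -0.4, 2.6]
finger_gap: -0.003
gripper_force: 2.0
```

Emit:
jog_arm(
  rows=[0,-0.007,0,0,0,0,-0.014,0,0,0,0,-0.021,0,0,0,0,-0.028,0,0,0,0,-0.035,0,0,0],
)

```text
clock: 17.38
eef_pos: [0.517, 0.0589, 0.1033]
tcp_rot: [0.0, -0.114, 0.993, -0.0]
contact_force: [-2.8, -1.2, 1.2]
finger_gap: 0.0
gripper_force: 1.4
```

Emit:
jog_arm(
  rows=[0,-0.007,0,0.001,0,0,-0.014,0,0.003,0,0,-0.021,0,0.005,0,0,-0.028,0,0.007,0,0,-0.034,0,0.009,0],
)

```text
clock: 18.0
eef_pos: [0.5501, 0.0666, 0.0941]
tcp_rot: [0.0, -0.114, 0.993, 0.0]
contact_force: [-1.9, -0.6, 1.8]
finger_gap: 0.002
gripper_force: 1.1
```

```bash
python3 - <<'E'
from h import *
o=telemetry.get_obs();print(cpos(),o['contact_force'],o['finger_gap'])
E
```

```text
[0.0246 0.0003 0.0941] [-1.89789357 -0.55244057  1.83947304] 0.0016247769416873135
```

Emit:
jog_arm(
  rows=[0,-0.005,0,0.003,0,0,-0.009,0,0.006,0,0,-0.012,0,0.009,0,0,-0.015,0,0.012,0,0,-0.018,0,0.016,0],
)

```text
clock: 18.62
eef_pos: [0.5675, 0.0706, 0.0783]
tcp_rot: [0.0, -0.114, 0.993, -0.0]
contact_force: [-0.3, 0.4, 3.3]
finger_gap: -0.002
gripper_force: 1.4
```

Emit:
jog_arm(
  rows=[0,-0.003,0,0.004,0,0,-0.006,0,0.008,0,0,-0.008,0,0.012,0,0,-0.01,0,0.016,0,0,-0.012,0,0.021,0],
)

```text
clock: 19.25
eef_pos: [0.5792, 0.0733, 0.0572]
tcp_rot: [0.0, -0.114, 0.993, -0.0]
contact_force: [-0.0, -0.6, 3.4]
finger_gap: -0.002
gripper_force: 1.4
```

Emit:
jog_arm(
  rows=[0,-0.001,0,0.004,0,0,-0.002,0,0.008,0,0,-0.003,0,0.012,0,0,-0.004,0,0.016,0,0,-0.004,0,0.02,0],
)

```text
clock: 19.88
eef_pos: [0.5829, 0.0742, 0.0371]
tcp_rot: [0.0, -0.114, 0.993, -0.0]
contact_force: [1.4, 1.1, 2.2]
finger_gap: -0.001
gripper_force: 1.3
```

```bash
python3 - <<'E'
from h import *
o=telemetry.get_obs();print(cpos(),o['contact_force'],o['finger_gap'])
E
```

```text
[0.0584 0.0002 0.0371] [1.41266837 1.11677309 2.16807541] -0.0005722246317813473
```

Emit:
jog_arm(
  rows=[0,0,0,0.004,0,0,0,0,0.008,0,0,0,0,0.012,0,0,0,0,0.015,0,0,0,0,0.017,0],
)

```text
clock: 20.5
eef_pos: [0.5822, 0.0741, 0.0199]
tcp_rot: [-0.001, -0.114, 0.993, -0.0]
contact_force: [-1.1, -0.4, 2.4]
finger_gap: 0.0
gripper_force: 1.5
```

Emit:
jog_arm(
  rows=[0,0,0,0.001,0,0,0,0,0.002,0],
)

```text
clock: 20.75
eef_pos: [0.5821, 0.074, 0.0189]
tcp_rot: [-0.001, -0.114, 0.993, -0.0]
contact_force: [-6.7, -1.1, 16.7]
finger_gap: 0.006
gripper_force: 8.4
```

The force has risen to 17 N, so the lid is at its stop. I'll retreat upward, move aside and look.

Emit:
jog_arm(
  rows=[0,0,0,-0.01,0,0,0,0,-0.04,0,0,0,0,-0.09,0,0,0,0,-0.14,0,0,0,0,-0.19,0],
)

```text
clock: 21.38
eef_pos: [0.5822, 0.0744, 0.2098]
tcp_rot: [-0.0, -0.114, 0.993, 0.0]
contact_force: [0.7, -0.3, 0.5]
finger_gap: 0.001
gripper_force: 0.0
```

Emit:
jog_arm(
  rows=[0,0,0.04,-0.02,0,0,0,0.08,-0.04,0,0,0,0.12,-0.04,0,0,0,0.16,-0.04,0,0,0,0.2,-0.04,0],
)

```text
clock: 22.0
eef_pos: [0.5365, 0.2702, 0.2483]
tcp_rot: [-0.0, -0.114, 0.993, 0.0]
contact_force: [-0.6, -0.4, 0.9]
finger_gap: -0.0
gripper_force: 0.0
```

Emit:
jog_arm(
  rows=[0,0.02,0.04,0,0,0,0.04,0.08,0,0,0,0.06,0.12,0,0,0,0.08,0.15,0,0,0,0.08,0.15,0,0],
)

```text
clock: 22.62
eef_pos: [0.4231, 0.3985, 0.2482]
tcp_rot: [-0.0, -0.116, 0.993, 0.0]
contact_force: [-0.3, 0.1, -0.4]
finger_gap: 0.001
gripper_force: 0.0
```

```bash
python3 - <<'E'
from h import *
o=telemetry.get_obs();print(o['clock'],cpos(),o['contact_force'])
s=snap('scene')['color'][150:330,110:430]; b=snap('top')['color'][90:360,150:380]
c=np.hstack([cv2.resize(s,(426,240)),np.zeros((240,0,3),np.uint8)]); b=cv2.resize(b,None,fx=1.6,fy=1.6,interpolation=cv2.INTER_CUBIC)
cv2.imwrite('pics/l.png',np.hstack([cv2.copyMakeBorder(c,0,b.shape[0]-240,0,0,0),b]))
E
```

```text
22.625 [-0.0237  0.3523  0.2482] [-0.32921363  0.13906364 -0.44058073]
```

View pics/l.png

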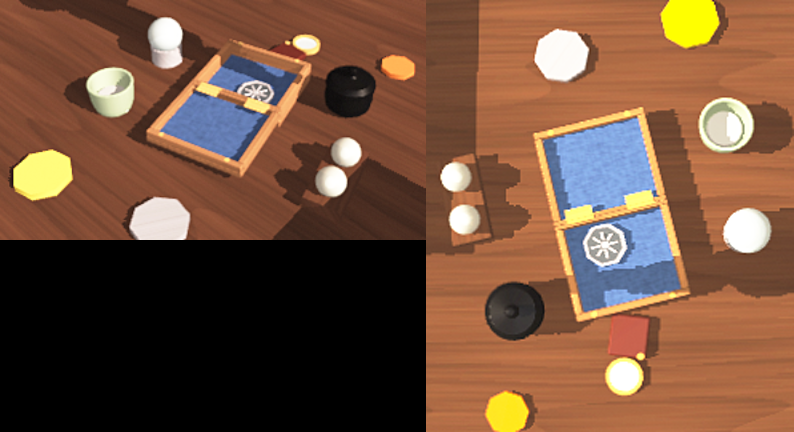

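The lid lies level and fully open, the medal is rosette up in the base (top crop (605,245)), and everything else is where it was.

```bash
python3 -c "
from rig import robot
print(robot.sign_off())"
```

```text
the job is handed in; nothing more can be done
None
```

The job is handed in: the medal lies rosette side up in the base of the case, the lid is fully open again, the gripper never touched the medal, and nothing else on the shelf appears to have moved.

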